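# Clamp the copper specimen on the microscope stage

## Task

Take the specimen mount with the copper face and clamp it in the spring clamp on the round black stage: use the mount itself to push the red spring gate back, lower the mount in between the brass fence and the gate, and let go so that the gate holds it, standing flat on the stage, centred and square against the fence. Leave the mount with the dark steel face where it is.

Things in the scene. Friction and masses are not known exactly. Their poses are not given: they have to be found in the camera images.
- copper_mount: Loose white resin block, 50 (its x) x 30 (its y) x 34 mm high, about 100 g, with a copper rectangle 40 x 22 mm on top. Origin at the centre of its underside, z up; either end may face the gate. Grip it across its 30 mm width. It stands on a 3 mm grey mat in one of three places in a row 110 mm apart; the others hold the steel mount and an amber jar (38 mm across, 45 mm tall).
- steel_mount: Bystander on the same mat: a white resin block of the same size and axes, but its top rectangle is dark steel grey. Origin at the centre of its underside.
- nest (a point): Where the centre of the clamped mount's underside belongs, on the top of the fixed round black stage (190 mm across, 55 mm high). z up; x runs level from the brass fence to the red gate; the mount's 50 mm length must lie along x. Fence: 10 mm high, 8 mm thick, 36 mm wide in y, inner face at x = -25 mm. Gate guide block 22 mm high at x = 69 to 83 mm. Nothing stands at the y sides.
- gate (a joint): Travel (m) of the red gate, an upright plate 36 mm wide in y, 8 mm thick, top 40 mm above the stage. 0 = shut, its face at nest x = +5 mm (gap 30 mm). It grows as it is pushed sideways along nest +x; stop at 0.040 (gap 70 mm); a clamped mount holds it at 0.020. A spring shuts it: 3.6 N at 0, 8.4 N at 0.040. No lead-in: pressing down on it does not open it.
Not all that is in view belongs to the job. What is shaped like the part that bears nest but purple is not meant.

How it is judged:
On the way:
1. the gate is held open by at least 15 mm while the copper mount is over the nest and still above the stage (value of joint gate above 0.015 m and z of copper_mount in the frame of nest above 0.005 m and horizontal distance between copper_mount and nest below 0.04 m), for 0.1 s.
At the end, for the whole second after the job is handed in: The copper mount stands flat on the stage (underside within 4 mm of it, tilt under 0.1 rad), against the fence (within 6 mm of the nest along the gate's travel, 15 mm across it, 10 degrees), held there by the gate (gate travel 14 to 26 mm), at rest; the steel mount is within 20 mm of its start (x of copper_mount in the frame of nest between -0.006 and 0.006 m and y of copper_mount in the frame of nest between -0.015 and 0.015 m and z of copper_mount in the frame of nest below 0.004 m and angle between the x axis of copper_mount and the x axis of nest, either way round below 0.175 rad and angle between copper_mount's own z axis and vertical below 0.1 rad and value of joint gate between 0.014 and 0.026 m and linear speed of copper_mount below 0.01 m/s and distance of steel_mount from where it was at the start of the episode below 0.02 m); the robot touches nothing.
It fails at once if the steel mount is moved by more than 20 mm (distance of steel_mount from where it was at the start of the episode above 0.02 m).
It also fails if it takes over 37 s, if anything falls off the work surface, if the arm or the gripper's body presses on something with over 40 N, if the wrist force passes 120 N, or if a joint passes its speed limit or range.

## Robot

A 6-joint arm with a two-finger parallel gripper is mounted at the origin on the work surface. World frame = base frame: x ahead of the robot, y to its left, z up, the work surface at z = 0. Lengths are in m, angles in rad, forces in N, time in s.
With the tool pointing down it reaches from about 0.35 to 0.85 m from the base axis. Payload 8.1 kg.
Tool frame: the origin (TCP) lies at the very end of the fingers, on their centre line; the grasp point (between the pads) lies 19 mm behind it (robot.pinch_z is the distance from the TCP to the grasp point, in m); y points along the fingers, x is the direction in which the jaws open and shut, and the axes are right-handed (so a half turn about y gives the same grasp; the last joint's range is limited). The gripper opens to 93 mm and grips with 3 to 60 N. Pads are 15 mm wide; open, the fingers measure 128 mm over their backs; the gripper's body (75 mm by 188 mm) begins 65 mm behind the grasp point.
Start: joints at [1.047, 0.13, 1.488, -0, 1.523, -0.085], TCP at [0.255, 0.543, 0.219] pointing down, gripper open.
Joint ranges: [-2.96, 2.96], [-0.89, 2.26], [0.02, 2.5], [-1.34, 4.48], [0, 2.73], [-2.66, 2.66]. Speed limits (rad/s): [2.39, 2.39, 2.79, 3.14, 3.14, 3.14].

## Interface

Orientations are given as a rotation vector (axis times angle).
In Python, from plant import robot gives the robot as it stands.
- The arm moves only by the shell command python3 -m inch 'ROWS' [FORCE]. ROWS is JSON, a list of rows, each a list of 5 numbers: the closure, from -1 (fully open) to 1 (shut), then the shift along the world's x, y, z in m, then the turn about the world's z in rad. A call has 1 to 8 rows; each row is the pose to reach, as a shift and turn from the pose measured when the call began; what a row does not reach only later rows make up. A row lasts 1/8 s, in which the tool goes at most 62.5 mm and 10.7 degrees, less where a joint would pass 70% of its speed; a pose out of reach is approached as far as the arm can. A call with a gripper value outside its range is refused whole. The fingers move at their own pace and stop on an object; FORCE is the grip in N (left out, the last holds). Time passes only in rows, so rows that repeat a pose let the fingers close. It gives the time, the measured TCP pose, the force and the opening at its end, in the units of the state.
- robot.read_state(): the state, without advancing time (a new reading comes with each control period).
- robot.read_camera(name): name is "scene" or "top"; returns a dict with "color" (400x640x3 uint8, red, green, blue), "mtx" (3x3 intrinsics, pixels), "R" (3x3) and "t" (3): a world point X has camera coordinates R X + t. Camera axes: x right, y down, z forward; pixel columns grow to the right and rows downward; lengths in m; the calibration is good to about 2 mm. A picture is of the moment at which its call begins. There is no depth.
- robot.close_job(): hands the job in, once; it reports no verdict.
The state is a dict: "t": time; "q": joint angles; "dq": joint speeds; "joint_torque": joint torques, N m; "tool_pos": TCP position; "orientation": TCP orientation; "force": force on the tool from outside, world axes, zero at the start; "wrist_torque": the same for the moment, N m; "opening": finger opening in m.
Only numpy, scipy, OpenCV 4.12 (cv2) and the standard library are available. Lean on these libraries where they do the work, as an engineer would, in place of code of your own. Each camera call takes 0.05 s, during which the arm holds its last target. There are 200 camera calls.

## Working session

There is one attempt and no reset: what is moved stays moved. The work goes in short steps, Python scripts to look and compute and a shell command to move; the robot and the scene stay as the last step left them, time stands still between calls to the robot, and variables do not carry over. Pictures are saved under pics/ and viewed, about 8 in all and at most 12, crops included, and the job is handed in when it is done.

```bash
mkdir -p pics; ls
cat > h.py <<'E'
import numpy as np,cv2
from plant import robot
def snap(n,f):
    c=robot.read_camera(n); cv2.imwrite(f'pics/{f}.png',c['color'][:,:,::-1]); np.savez(f'pics/{f}.npz',**c); return c
def atz(f,uv,z):
    c=np.load(f'pics/{f}.npz'); R,t=c['R'],c['t']; o=-R.T@t
    d=R.T@np.linalg.solve(c['mtx'],[uv[0],uv[1],1]); return o+d*(z-o[2])/d[2]
def tri(obs):
    A=[];b=[]
    for f,uv in obs:
        c=np.load(f'pics/{f}.npz'); R,t=c['R'],c['t']; o=-R.T@t
        d=R.T@np.linalg.solve(c['mtx'],[uv[0],uv[1],1]); d/=np.linalg.norm(d); P=np.eye(3)-np.outer(d,d); A.append(P); b.append(P@o)
    return np.linalg.lstsq(np.vstack(A),np.hstack(b),rcond=None)[0]
E
python3 - <<'E'
from h import *
for n in('scene','top'):
    c=snap(n,n+'0'); print(n,-c['R'].T@c['t'],c['R'],c['mtx'])
print(robot.read_state(),robot.pinch_z)
a=[cv2.imread(f'pics/{n}0.png') for n in('scene','top')]
E
```

```text
pics
scene [ 1.09890782 -0.39052785  0.99057332] [[ 0.59465761  0.80397724  0.0017097 ]
 [ 0.63486127 -0.46826497 -0.61455601]
 [-0.49328845  0.36653583 -0.78887134]] [[398.13253123   0.         315.24665602]
 [  0.         398.13253123 204.36831173]
 [  0.           0.           1.        ]]
top [0.42998495 0.02858831 1.02820256] [[ 0.00636111 -0.99996421 -0.00557885]
 [-0.99404998 -0.00571663 -0.1087748 ]
 [ 0.10873901  0.00623758 -0.99405076]] [[393.95288449   0.         323.26815833]
 [  0.         393.95288449 199.5771852 ]
 [  0.           0.           1.        ]]
{'t': 0.1, 'q': array([ 1.04661405e+00,  1.31074359e-01,  1.48916084e+00, -1.94503219e-05,
        1.52298661e+00, -8.53954877e-02]), 'dq': array([-0.00256851, -0.0024637 , -0.00211991, -0.00030274,  0.00114096,
       -0.00046515]), 'joint_torque': array([ 1.53116438e-03, -5.61336422e+01, -4.93098092e+01,  7.69691099e-02,
        2.90594070e-02, -2.42563038e-05]), 'tool_pos': array([0.25463549, 0.54272987, 0.21770432]), 'orientation': array([-1.38619058, -0.87913188,  0.88148852]), 'force': array([-0.41930442,  0.2364138 ,  1.04713118]), 'wrist_torque': array([0.02494543, 0.01667431, 0.05121672]), 'opening': 0.09290273528454587} 0.0188
```

View pics/scene0.png

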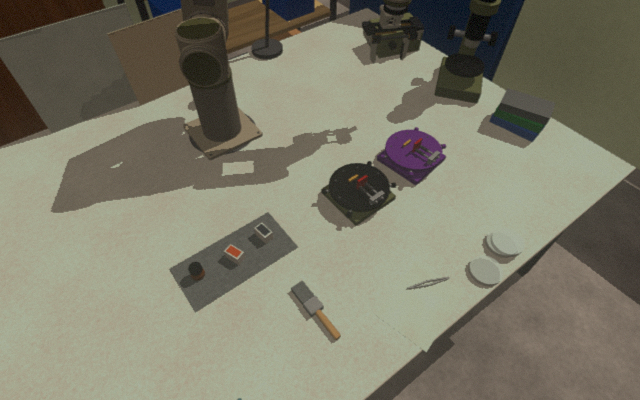

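View pics/top0.png

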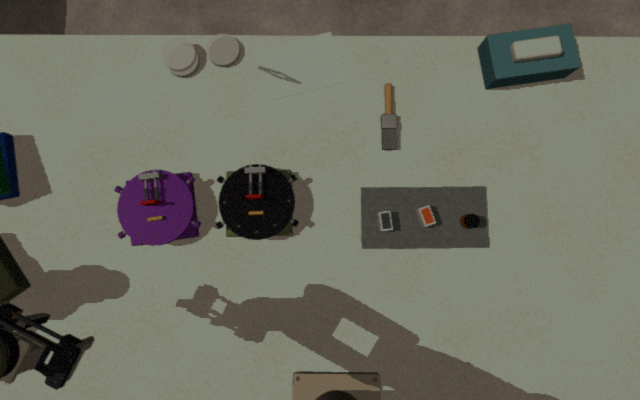

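The two views show the copper mount in the middle of the mat (top 428,216), the steel mount to its left (386,221), the jar on the right, and the black stage at top (257,202). I'll enlarge these for corner reading.

Run:
```python
from h import *
s=cv2.imread('pics/scene0.png');t=cv2.imread('pics/top0.png')
# each crop 50x37 px scaled 8 -> 400x296 
def cr(im,u,v,g=1.8): 
    o=cv2.resize(im[v:v+37,u:u+50],(400,296),interpolation=cv2.INTER_CUBIC); o=np.clip(o*g,0,255).astype('uint8')
    for k in range(0,50,10): cv2.putText(o,str(u+k),(k*8,10),0,.35,(0,255,255)); cv2.line(o,(k*8,12),(k*8,18),(0,255,255))
    for k in range(0,37,5): cv2.putText(o,str(v+k),(0,k*8+10),0,.35,(0,255,0)); cv2.line(o,(0,k*8),(6,k*8),(0,255,0))
    return o
cv2.imwrite('pics/crop1.png',np.vstack([np.hstack([cr(s,210,232),cr(t,404,198)]),np.hstack([cr(s,340,168),cr(t,231,180)])]))
```

```text
(no output)
```

View pics/crop1.png

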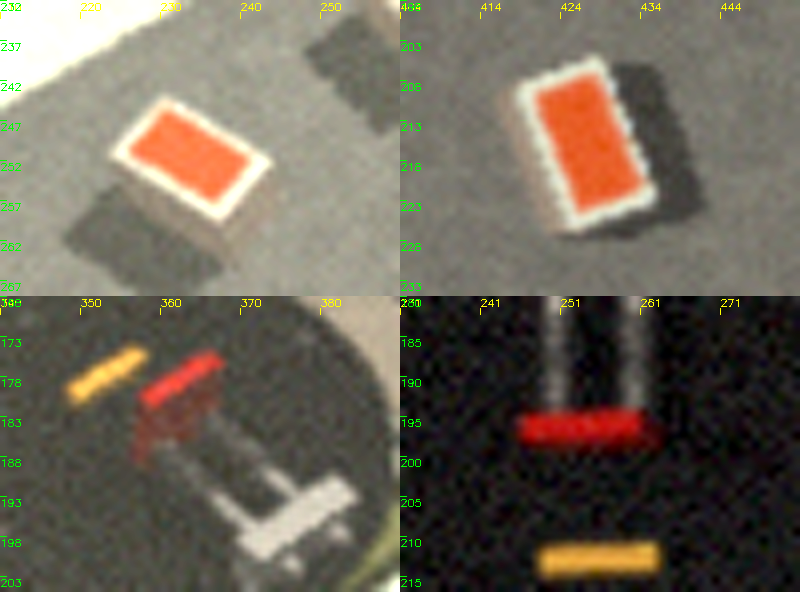

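The crops show the copper rectangle clearly in both views, and the brass fence and red gate too (top: fence ~(256,212), gate ~(254,196)). Triangulating by colour centroids and edges.

```bash
cat >> h.py <<'E'
def off(x,y,u,v): return (u+x/8-.5, v+y/8-.5)
E
python3 - <<'E'
from h import *
S=[off(x,y,210,232) for x,y in[(165,107),(250,160),(215,207),(128,150)]]
T=[off(x,y,404,198) for x,y in[(195,72),(240,187),(182,215),(135,95)]]
# match: scene corners vs top corners by world pos
z=.037
print('S',[np.round(atz('scene0',p,z)*1e3) for p in S]);print('T',[np.round(atz('top0',p,z)*1e3) for p in T])
def cen(f,box,lo,hi):
    h=cv2.cvtColor(cv2.imread(f'pics/{f}.png'),cv2.COLOR_BGR2HSV); m=cv2.inRange(h,lo,hi); k=np.zeros_like(m);u,v,w,e=box;k[v:v+e,u:u+w]=m[v:v+e,u:u+w]
    n=cv2.moments(k,True); pts=cv2.findNonZero(k); return (n['m10']/n['m00'],n['m01']/n['m00']),n['m00'],cv2.fitLine(pts,cv2.DIST_L2,0,.01,.01).ravel()[:2]
cu=((0,140,90),(14,255,255)); br=((14,110,80),(30,255,255)); rd=((0,150,60),(8,255,255))
a=cen('scene0',(210,232,50,37),*cu);b=cen('top0',(404,198,50,37),*cu);print('copper',a,b,tri([('scene0',a[0]),('top0',b[0])]))
p=atz('top0',b[0],z);q=atz('top0',np.array(b[0])+b[2]*8,z);print('yaw copper long',np.degrees(np.arctan2(*(q-p)[[1,0]])))
p=atz('scene0',a[0],z);q=atz('scene0',np.array(a[0])+a[2]*8,z);print('yaw copper scene',np.degrees(np.arctan2(*(q-p)[[1,0]])))
a=cen('scene0',(340,168,50,20),*br);b=cen('top0',(231,203,50,14),*br);print('fence',a,b,tri([('scene0',a[0]),('top0',b[0])]))
for f,c in(('top0',b),('scene0',a)):
    p=atz(f,c[0],.065);q=atz(f,np.array(c[0])+c[2]*8,.065);print('fence yaw',p,np.degrees(np.arctan2(*(q-p)[[1,0]])))
# gate top ends
g=[tri([('scene0',off(*s,340,168)),('top0',off(*t,231,180))]) for s,t in[((140,97),(118,132)),((218,62),(242,132)),]]
print('gate',g)
b=cen('top0',(231,190,50,14),*rd)
p=atz('top0',b[0],.095);q=atz('top0',np.array(b[0])+b[2]*8,.095);print('gate top',b,p,np.degrees(np.arctan2(*(q-p)[[1,0]])))
# stage circle in both
E
```

```text
S [array([ 477., -226.,   37.]), array([ 513., -213.,   37.]), array([ 522., -232.,   37.]), array([ 484., -245.,   37.])]
T [array([ 522., -229.,   37.]), array([ 486., -242.,   37.]), array([ 477., -224.,   37.]), array([ 515., -210.,   37.])]
copper ((233.15853658536585, 250.8658536585366), 82.0, array([0.8953416, 0.4453801], dtype=float32)) ((427.03361344537814, 215.3781512605042), 119.0, array([0.36830541, 0.92970484], dtype=float32)) [ 0.49936063 -0.22771222  0.03655317]
yaw copper long -159.51802950742962
yaw copper scene 25.243606709403707
fence ((352.7647058823529, 177.3235294117647), 34.0, array([ 0.8467523, -0.5319874], dtype=float32)) ((255.3181818181818, 212.22727272727272), 44.0, array([ 0.9972684 , -0.07386297], dtype=float32)) [0.50251509 0.20025177 0.06219734]
fence yaw [0.50317099 0.20113908 0.065     ] -85.41204977678481
fence yaw [0.50366684 0.19694526 0.065     ] 92.28374614830555
gate [array([0.5329097 , 0.20939694, 0.07830955]), array([0.5459799 , 0.19273337, 0.11180428])]
gate top ((253.3673469387755, 195.6122448979592), 49.0, array([ 0.99944276, -0.03338008], dtype=float32)) [0.54063245 0.20142785 0.095     ] -87.74799854219906
```

```bash
python3 - <<'E'
from h import *
from scipy.spatial.transform import Rotation as Ro
s=robot.read_state(); M=Ro.from_rotvec(s['orientation']).as_matrix();print(M.round(3),'jaw deg',np.degrees(np.arctan2(M[1,0],M[0,0])))
f=atz('top0',(255.3,212.2),.065);g=atz('top0',(255.5,169.5),.077);print(f,g,np.degrees(np.arctan2(*(g-f)[[1,0]])))
print('start minus mount',np.array([.4995,-.2275])-s['tool_pos'][:2])
E
cd pics; python3 -c "
import cv2,numpy as np
t=cv2.imread('top0.png')[160:220,215:295];cv2.imwrite('c2.png',np.clip(cv2.resize(t,(800,600),interpolation=2)*2.0,0,255))"
```

```text
[[ 0.425 -0.001 -0.905]
 [ 0.905 -0.001  0.425]
 [-0.002 -1.     0.   ]] jaw deg 64.85942881276965
[0.50323779 0.20118542 0.065     ] [0.60726348 0.20118338 0.077     ] -0.0011206973946258322
start minus mount [ 0.24486451 -0.77022987][ WARN:0@0.081] global loadsave.cpp:1063 imwrite_ Unsupported depth image for selected encoder is fallbacked to CV_8U.
```

View pics/c2.png

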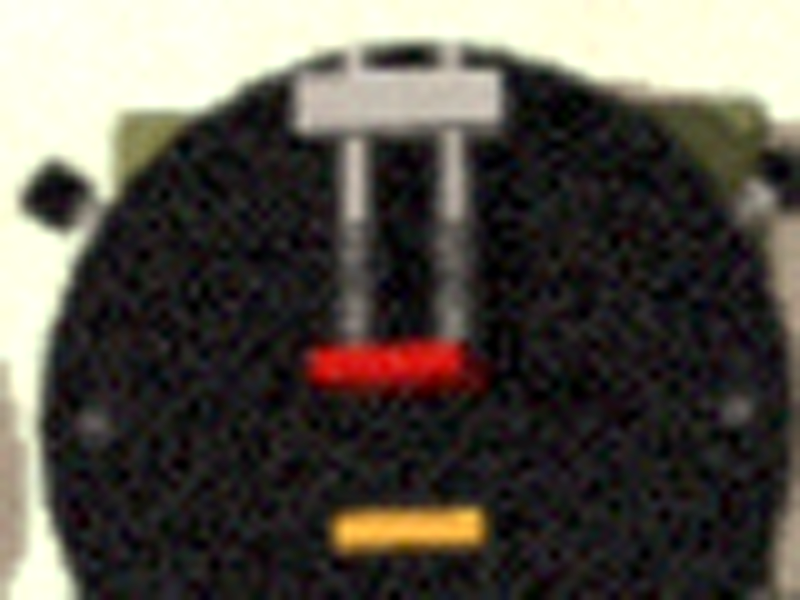

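The crop shows fence (410,529), gate (386,365), guide block (400,98) at 10×: nest yaw ≈ +2°, nest ≈ (0.532, 0.2005). Now going over the copper mount, with the jaw at −70°.

```bash
python3 -m inch '[[-1,0.06,-0.06,0.02,-0.18],[-1,0.12,-0.12,0.02,-0.36],[-1,0.16,-0.17,0.02,-0.54],[-1,0.2,-0.22,0.02,-0.72],[-1,0.23,-0.27,0.02,-0.9],[-1,0.245,-0.33,0.02,-1.08],[-1,0.245,-0.39,0.02,-1.26],[-1,0.245,-0.45,0.02,-1.44]]' 40; python3 -m inch '[[-1,0,-0.06,0,-0.18],[-1,0,-0.12,0,-0.36],[-1,0,-0.18,0,-0.54],[-1,0,-0.24,0,-0.72],[-1,0,-0.3,0,-0.9],[-1,0,-0.32,0,-0.92],[-1,0,-0.32,0,-0.92]]'
cat > st.py <<'E'
from h import *
from scipy.spatial.transform import Rotation as Ro
s=robot.read_state(); M=Ro.from_rotvec(s['orientation']).as_matrix();print(s['t'],s['tool_pos'],s['force'],s['opening'],s['q'],'jaw',np.degrees(np.arctan2(M[1,0],M[0,0])),M[:,1])
E
python3 st.py
```

```text
t: 1.1
tool_pos: [0.4974, 0.1257, 0.2371]
orientation: [-1.557, 0.248, -0.245]
force: [0.6, -0.7, -0.4]
opening: 0.0928
t: 1.98
tool_pos: [0.497, -0.1951, 0.2365]
orientation: [-1.348, 0.961, -0.955]
force: [-0.2, 0.0, -0.2]
opening: 0.0932
1.975 [ 0.49697527 -0.19507739  0.23653346] [-0.17079504  0.0220447  -0.1737778 ] 0.09324557912983117 [-4.71228640e-01 -5.29054341e-02  1.64377500e+00  1.59346078e-03
  1.55380103e+00  7.63631365e-01] jaw -70.7540517525176 [-0.00201916  0.0028169  -0.99999399]
```

```bash
python3 -m inch '[[-1,0.0025,-0.0325,0,0.013],[-1,0.0025,-0.0325,-0.06,0.013],[-1,0.0025,-0.0325,-0.12,0.013],[-1,0.0025,-0.0325,-0.16,0.013],[-1,0.0025,-0.0325,-0.19,0.013],[-1,0.0025,-0.0325,-0.19,0.013]]'; python3 st.py
```

```text
t: 2.72
tool_pos: [0.4975, -0.2245, 0.0437]
orientation: [-1.354, 0.954, -0.938]
force: [-0.2, 0.2, 0.6]
opening: 0.0927
2.725 [ 0.49753325 -0.22451351  0.04370942] [-0.20475546  0.24574912  0.64613409] 0.09265331515688498 [-0.51908775  0.15094955  1.79858568  0.00193635  1.20142695  0.69904216] jaw -69.83535211090205 [-0.00723881  0.00621561 -0.99995448]
```

```bash
python3 -m inch '[[-1,0.002,-0.003,-0.02,0],[-1,0.002,-0.003,-0.037,0],[-1,0.002,-0.003,-0.037,0]]'; python3 st.py; python3 -m inch '[[1,0,0,0,0],[1,0,0,0,0],[1,0,0,0,0],[1,0,0,0,0],[1,0,0,0,0],[1,0,0,0,0]]' 40
```

```text
t: 3.1
tool_pos: [0.499, -0.2266, 0.0061]
orientation: [-1.355, 0.955, -0.936]
force: [0.1, 0.0, -0.3]
opening: 0.093
3.1 [ 0.49898743 -0.22659747  0.00613344] [ 0.12537526  0.0174533  -0.25453917] 0.09304365762855529 [-0.52114571  0.21224217  1.80680361  0.00209491  1.13372681  0.69589604] jaw -69.78437407388044 [-0.00874989  0.00721167 -0.99993571]
t: 3.85
tool_pos: [0.4989, -0.2266, 0.0061]
orientation: [-1.355, 0.955, -0.936]
force: [-0.6, 0.0, 0.7]
opening: 0.0377
```

```bash
python3 -m inch '[[1,0,0,0,0],[1,0,0,0,0],[1,0,0,0,0],[1,0,0,0,0]]'; python3 -m inch '[[1,0,0,0.03,0],[1,0,0,0.07,0],[1,0,0,0.12,0],[1,0,0,0.18,0],[1,0,0,0.2,0],[1,0,0,0.2,0]]'; python3 st.py
python3 - <<'E'
from h import *
snap('scene','s1');snap('top','t1')
s=cv2.imread('pics/s1.png')[120:270,150:350];t=cv2.imread('pics/t1.png')[170:320,350:550]
cv2.imwrite('pics/c3.png',np.vstack([cv2.resize(a[:150,:],(800,600))[::2,::1] for a in(s,t)]))
E
```

```text
t: 4.35
tool_pos: [0.499, -0.2266, 0.0062]
orientation: [-1.355, 0.955, -0.936]
force: [0.0, -0.0, -0.5]
opening: 0.0301
t: 5.1
tool_pos: [0.4998, -0.227, 0.2074]
orientation: [-1.355, 0.952, -0.938]
force: [-0.5, 0.7, -2.6]
opening: 0.0297
5.1 [ 0.49976457 -0.22703242  0.2073737 ] [-0.51217446  0.70170802 -2.62429644] 0.029656942107815457 [-0.52113334  0.00618826  1.63866371  0.0019099   1.5050993   0.69669052] jaw -69.78466132362762 [-0.00630004  0.00581414 -0.99996325]
```

View pics/s1.png

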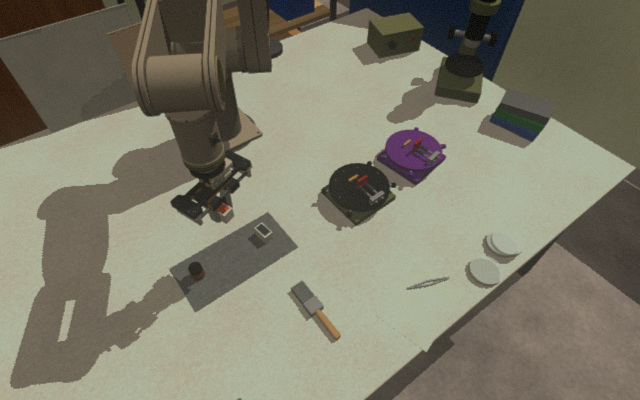

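Mount is held (at (224,209)), steel mount unmoved at (263,230). Transfer to a hover on the fence side of the gate.

```bash
python3 -m inch '[[1,0,0.04,0,-0.05],[1,0,0.1,0,-0.1],[1,0,0.16,0,-0.15],[1,0,0.22,0,-0.2],[1,0,0.28,0,-0.26],[1,0,0.34,0,-0.318],[1,0,0.39,0,-0.318],[1,0,0.4265,0,-0.318]]';python3 -m inch '[[1,0,0,0,0],[1,0,0,-0.03,0],[1,0,0,-0.06,0],[1,0,0,-0.09,0],[1,0,0,-0.09,0]]'; python3 st.py;python3 - <<'E'
from h import *
snap('scene','s2');snap('top','t2')
s=cv2.imread('pics/s2.png')[130:205,310:410];t=cv2.imread('pics/t2.png')[150:262,180:330]
cv2.imwrite('pics/c4.png',cv2.resize(s,(800,600),interpolation=2))
E
```

```text
t: 6.2
tool_pos: [0.496, 0.2022, 0.2004]
orientation: [-1.228, 1.197, -1.168]
force: [-0.3, -0.6, -1.6]
opening: 0.03
t: 6.82
tool_pos: [0.4925, 0.2002, 0.1056]
orientation: [-1.236, 1.203, -1.167]
force: [-0.9, 0.1, -0.4]
opening: 0.0296
6.825 [0.49246684 0.20022456 0.10558132] [-0.93316765  0.11621908 -0.40249786] 0.02959639776356585 [0.2799473  0.0476424  1.78710205 0.01408852 1.32574625 1.81187157] jaw -87.9814149329949 [-0.02191343  0.00792074 -0.99972849]
```

View pics/c4.png

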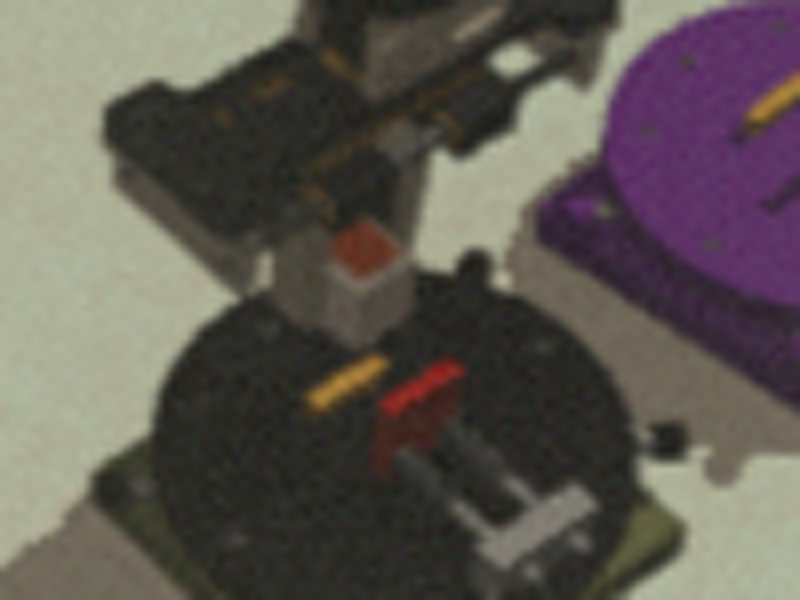

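Mount is held level above and behind the fence (its front top edge ~(375,270) in the crop), aligned with the gate. Lower to push height.

```bash
python3 -m inch '[[1,0.002,-0.0005,-0.015,0],[1,0.002,-0.0005,-0.033,0],[1,0.002,-0.0005,-0.033,0],[1,0.002,-0.0005,-0.033,0]]'; python3 st.py;python3 - <<'E'
from h import *
snap('scene','s3');snap('top','t3')
s=cv2.imread('pics/s3.png')[155:192,330:380];t=cv2.imread('pics/t3.png')[185:222,230:280]
cv2.imwrite('pics/c5.png',np.vstack([np.clip(cv2.resize(a,(400,296),interpolation=2)*1.6,0,255).astype('uint8') for a in (s,t)]))
E
```

```text
t: 7.42
tool_pos: [0.4973, 0.2009, 0.0767]
orientation: [-1.23, 1.199, -1.168]
force: [0.5, 0.8, -0.9]
opening: 0.0297
7.425 [0.49731174 0.20090871 0.07670438] [ 0.49855689  0.76959054 -0.86618868] 0.029727270153435428 [0.27856121 0.08596885 1.80321853 0.01449594 1.26464849 1.80925992] jaw -87.9623040136707 [-0.01554133  0.00993079 -0.99982991]
```

View pics/c5.png

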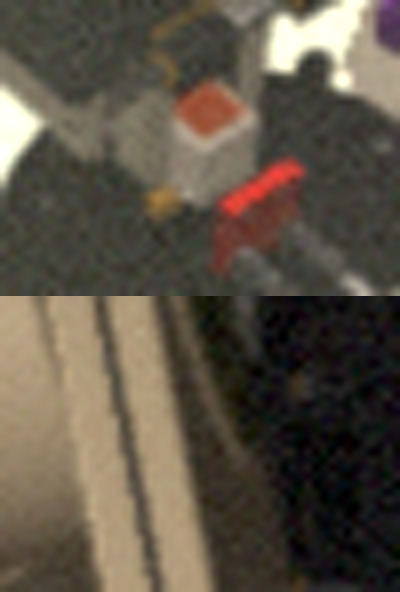

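```bash
python3 - <<'E'
from h import *
for p in [(210,150),(252,122),(190,205),(176,130)]: 
  u=(330+p[0]/8-.5,155+p[1]/8-.5)
  print(p,[atz('s3',u,z).round(4) for z in(.1077,.0737)])
for p in [(228,207),(298,167)]: print('gate',atz('s3',(330+p[0]/8-.5,155+p[1]/8-.5),.095))
E
python3 -m inch '[[1,0,-0.0005,-0.004,0],[1,0,-0.0005,-0.004,0]]'; python3 st.py
```

```text
(210, 150) [array([0.5239, 0.1875, 0.1077]), array([0.5017, 0.2098, 0.0737])]
(252, 122) [array([0.5223, 0.2094, 0.1077]), array([0.5001, 0.2326, 0.0737])]
(190, 205) [array([0.5405, 0.1639, 0.1077]), array([0.519 , 0.1853, 0.0737])]
(176, 130) [array([0.5085, 0.1838, 0.1077]), array([0.4858, 0.2059, 0.0737])]
gate [0.54166627 0.18267886 0.095     ]
gate [0.54199194 0.21700694 0.095     ]
t: 7.78
tool_pos: [0.4978, 0.2005, 0.0733]
orientation: [-1.228, 1.198, -1.168]
force: [0.8, 0.2, -1.8]
opening: 0.0298
7.775 [0.49779236 0.20054322 0.07327938] [ 0.84774658  0.15987189 -1.81572355] 0.02984139150138129 [0.27767429 0.08963203 1.80608426 0.01450393 1.25682538 1.80823253] jaw -87.95980058152706 [-0.01428001  0.0102735  -0.99984526]
```

```bash
python3 -m inch '[[1,0.01,0.0005,0,0],[1,0.018,0.0005,0,0],[1,0.025,0.001,0,0],[1,0.032,0.0015,0,0],[1,0.039,0.0015,0,0],[1,0.039,0.0015,0,0],[1,0.039,0.0015,0,0]]'; python3 st.py;python3 - <<'E'
from h import *
snap('scene','s4')
s=cv2.imread('pics/s4.png')[155:205,330:397]
cv2.imwrite('pics/c6.png',np.clip(cv2.resize(s,(804//12*12,600),interpolation=2)[:,:800]*1.6,0,255).astype('uint8'))
E
```

```text
t: 8.65
tool_pos: [0.5362, 0.2019, 0.0729]
orientation: [-1.23, 1.2, -1.168]
force: [-7.0, -0.7, 1.2]
opening: 0.0299
8.65 [0.5361846  0.20191373 0.07286078] [-7.03802745 -0.70201045  1.21719753] 0.029907738789932997 [0.26154406 0.18637364 1.70048568 0.01444501 1.26820966 1.79234276] jaw -87.96509716041109 [-0.016553    0.00984287 -0.99981454]
```

View pics/c6.png

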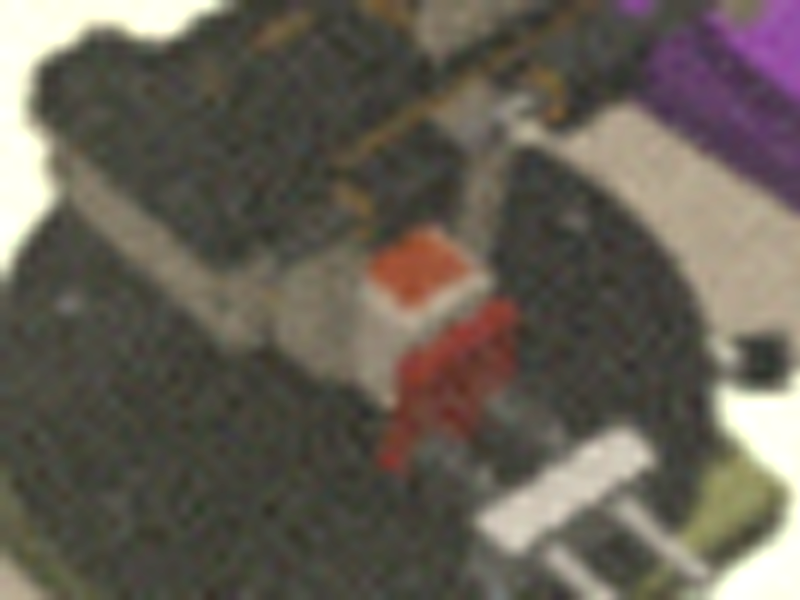

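The mount's front pushes the gate open (gate ~(455,370) in the crop, −7 N on the tool matching ~25 mm travel). Lowering.

```bash
python3 -m inch '[[1,0.0005,0,-0.004,0],[1,0.0005,0,-0.008,0],[1,0.0005,0,-0.012,0],[1,0.0005,0,-0.012,0],[1,0.0005,0,-0.012,0]]'; python3 st.py
```

```text
t: 9.32
tool_pos: [0.5354, 0.2018, 0.0598]
orientation: [-1.233, 1.202, -1.166]
force: [-7.3, 0.0, -1.3]
opening: 0.0297
9.325 [0.5354258  0.20175419 0.05984567] [-7.26902236e+00  1.50987197e-03 -1.26018861e+00] 0.02966870926843502 [0.2614423  0.20305163 1.70730476 0.01481888 1.24806156 1.79176096] jaw -87.96242330801803 [-0.01985169  0.00923599 -0.99976027]
```

```bash
python3 -m inch '[[1,0.0005,0,-0.001,0],[1,0.0005,0,-0.0015,0],[1,0.0005,0,-0.0015,0]]'; python3 st.py;python3 - <<'E'
from h import *
snap('scene','s5')
s=cv2.imread('pics/s5.png')[155:205,330:397]
cv2.imwrite('pics/c7.png',np.clip(cv2.resize(s,(804,600),interpolation=2)[:,:800]*1.6,0,255).astype('uint8'))
E
```

```text
t: 9.7
tool_pos: [0.5353, 0.2017, 0.0584]
orientation: [-1.235, 1.203, -1.166]
force: [-8.1, -0.9, 5.5]
opening: 0.0298
9.7 [0.53529271 0.20165222 0.05835923] [-8.12197396 -0.92934875  5.47438319] 0.029827225346369283 [0.26126513 0.20649567 1.7063416  0.01492323 1.24771882 1.79146784] jaw -87.95923222398419 [-0.02193972  0.00878153 -0.99972073]
```

View pics/c7.png

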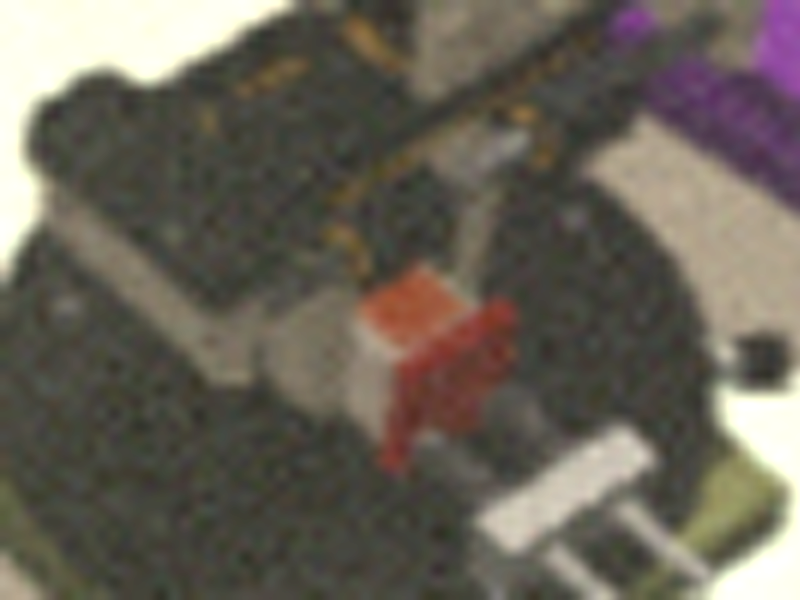

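The mount is down between fence and gate, standing on the stage (Fz 5.5 N at the right height). Ease toward the fence, then release.

```bash
python3 -m inch '[[1,-0.0015,0,0.0003,0],[1,-0.003,0,0.0003,0],[1,-0.003,0,0.0003,0]]'; python3 -m inch '[[-1,0,0,0,0],[-1,0,0,0,0],[-1,0,0,0,0],[-1,0,0,0,0],[-1,0,0,0,0],[-1,0,0,0,0]]'; python3 st.py
```

```text
t: 10.12
tool_pos: [0.5319, 0.2016, 0.0584]
orientation: [-1.236, 1.204, -1.165]
force: [-4.6, 0.1, 0.6]
opening: 0.0298
t: 10.88
tool_pos: [0.5319, 0.2016, 0.0584]
orientation: [-1.236, 1.204, -1.165]
force: [0.9, 0.6, -0.2]
opening: 0.0854
10.875 [0.53193124 0.20156145 0.05843122] [ 0.91077313  0.63677495 -0.24770285] 0.08538733165881877 [0.26264169 0.19949096 1.71426084 0.01492616 1.24796261 1.79280974] jaw -87.95770103261184 [-0.02307109  0.00845447 -0.99969808]
```

Force dropped partly onto the fence before release, now zero. Retreat straight up, then clear the view.

```bash
python3 -m inch '[[-1,0,0,0.01,0],[-1,0,0,0.05,0],[-1,0,0,0.1,0],[-1,0,0,0.15,0],[-1,-0.03,-0.05,0.17,0],[-1,-0.06,-0.11,0.17,0],[-1,-0.06,-0.17,0.17,0],[-1,-0.06,-0.22,0.17,0]]';python3 -m inch '[[-1,0,0,0,0],[-1,0,0,0,0],[-1,0,0,0,0],[-1,0,0,0,0]]'; python3 st.py
python3 - <<'E'
from h import *
snap('scene','s6');snap('top','t6')
s=cv2.imread('pics/s6.png')[165:203,335:385];t=cv2.imread('pics/t6.png')[162:219,225:300]
cv2.imwrite('pics/c8.png',np.hstack([np.clip(cv2.resize(a,(400,304),interpolation=2)*1.6,0,255).astype('uint8') for a in (s,t)]))
E
```

```text
t: 11.88
tool_pos: [0.4715, -0.0203, 0.2297]
orientation: [-1.235, 1.202, -1.167]
force: [0.4, 0.1, 0.2]
opening: 0.0933
t: 12.38
tool_pos: [0.4716, -0.0192, 0.2297]
orientation: [-1.236, 1.201, -1.165]
force: [0.2, 0.3, 0.4]
opening: 0.0933
12.375 [ 0.47160474 -0.01915515  0.2296933 ] [0.21038006 0.2513756  0.42986869] 0.09325119648403746 [-0.15314902 -0.20381673  1.79434458  0.00480282  1.57321741  1.3799436 ] jaw -87.84744229965008 [-0.02115863  0.00812567 -0.99974311]
```

View pics/c8.png

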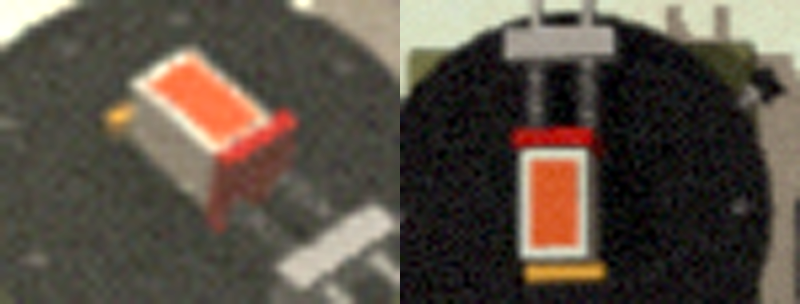

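It sits between fence and gate, square and flat. Quick numeric check, then hand in.

Run:
```python
from h import *
def cen(f,box,lo,hi):
    h=cv2.cvtColor(cv2.imread(f'pics/{f}.png'),cv2.COLOR_BGR2HSV); m=cv2.inRange(h,lo,hi);u,v,w,e=box;k=np.zeros_like(m);k[v:v+e,u:u+w]=m[v:v+e,u:u+w]
    n=cv2.moments(k,True); return (n['m10']/n['m00'],n['m01']/n['m00'])
# copper centre read off the crop; crop scales 8 and 400/75
S=off(210,95,335,165); T=(225+(553-400)/5.333-.5,162+203/5.333-.5)
P=tri([('s6',S),('t6',T)]);print('copper top',P,'rel nest',P-[.532,.2005,.089], 'z-fixed',atz('t6',T,.089),atz('s6',S,.089))
g=atz('t6',(225+(553-400)/5.333-.5,162+137/5.333-.5),.095);print('gate travel',g-[.5406,.2014,.095])
for f in('scene','top'):
    a=cv2.imread(f'pics/{f}0.png').astype(int);b=cv2.imread(f"pics/{f[0]}6.png").astype(int)
    u,v=(263,230) if f=='scene' else (386,221)
    print(f,'steel patch diff',np.abs(a-b)[v-10:v+10,u-10:u+10].mean())
robot.close_job()
```

```text
copper top [0.53163394 0.2024548  0.0907975 ] rel nest [-0.00036606  0.0019548   0.0017975 ] z-fixed [0.53178632 0.20272159 0.089     ] [0.53053125 0.2037137  0.089     ]
gate travel [ 2.03318885e-02  9.75916650e-04 -2.77555756e-17]
scene steel patch diff 5.7941666666666665
top steel patch diff 33.54
the job is handed in; nothing more can be done
```

The copper mount is clamped in the black stage and the job was handed in at about 12.5 s. I gripped it at 40 N, pushed the gate back with it above the fence, lowered it until it touched the stage and released it. The arm then retreated clear.

**Last checks, from the camera pictures:**
- **Position:** the mount's centre is within about 0.5 mm of my estimated nest along the gate's travel and about 2 mm across it. Its top is 1.8 mm higher than nominal, within the camera's error. It looks square and flat.
- **Gate:** travel is about 20 mm. I estimated about 25 mm from where the tool stood while the mount was still above the stage. The −7 N on the tool would mean nearer 28 mm, and I did not resolve that difference.
- **Steel mount:** the scene view shows it essentially unchanged (mean patch difference 5.8). The top-view comparison disagreed (33.5). The arm or its shadow may have been over that spot, but I did not confirm this. The arm lifted straight up from the mat and met no unexpected forces there.

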